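# Lock the height nut on a table mirror's foot

### The arm

A 7-joint arm with a two-finger parallel gripper is mounted at the origin on the work surface. World frame = base frame: x ahead of the robot, y to its left, z up, the work surface at z = 0. Lengths are in m, angles in rad, forces in N, time in s.
With the tool pointing down it reaches from about 0.425 to 0.875 m from the base axis. Payload 4.7 kg.
Tool frame: the origin (TCP) lies at the very end of the fingers, on their centre line; the grasp point (between the pads) lies 19 mm behind it; z points along the fingers, y is the line along which they close (so a half turn about z gives the same grasp; the last joint's range is limited). The gripper opens to 87 mm and grips with 3 to 60 N. Pads are 19 mm wide; open, the fingers measure 117 mm over their backs; the gripper's body (75 mm by 190 mm) begins 51 mm behind the grasp point.
Start: joints at [1.313, 0.321, -0.07, 1.45, 0.023, 1.371, -0.057], TCP at [0.174, -0.626, 0.223] pointing down, gripper open.
Joint ranges: [-2.86, 2.86], [-0.3, 2.09], [-1.38, 1.24], [0.06, 2.45], [-1.56, 4.7], [0.09, 2.05], [-2.69, 2.69]. Speed limits (rad/s): [2.57, 2.57, 3.14, 3.14, 3.14, 3.14, 3.14].

### API

Orientations are given as a unit quaternion [x, y, z, w].
In Python, from workcell import * gives the robot as it stands.
- The arm moves only by the tool send_rows, never from a script. Its argument "deltas" is one flat list of numbers, 6 for each row, row after row: the shift along the tool's x, y, z in mm, then the turn, a rotation vector about the tool's x, y, z in degrees. A call has 1 to 20 rows; each row shifts and turns the commanded pose from where the row before left it, along the tool's axes as they then stand; what a row does not reach is not made up. A row lasts 1/12 s, in which the tool goes at most 41.7 mm and 7.16 degrees, less where a joint would pass 70% of its speed; a pose out of reach is approached as far as the arm can. A call with a gripper value outside its range is refused whole. "gripper" is the finger opening in mm, from 0 to 87, set as the call begins (left out, the last holds). The fingers move at their own pace and stop on an object; "squeeze" is the grip in N (left out, the last holds). Time passes only in rows, so rows that do not move let the fingers close. It gives the time, the measured TCP pose, the force, the opening and the grip force at its end, in the units of the state.
- get_state(): the state, without advancing time (a new reading comes with each control period).
- camera(name): name is "side" or "top" or "wrist"; returns a dict with "img" (480x640x3 uint8, blue, green, red), "mtx" (3x3 intrinsics, pixels), "origin" and "attitude" of the camera in the world. Camera axes: x right, y up, looking along -z (the intrinsics and any distortion apply to the point x, -y, -z); pixel columns grow to the right and rows downward; lengths in m; the calibration is good to about 2 mm. A picture is of the moment at which its call begins. There is no depth.
- sign_off(): hands the job in; it is judged then, once.
The state is a dict: "clock": time; "qpos": joint angles; "joint_vel": joint speeds; "joint_torque": joint torques, N m; "position": TCP position; "tcp_rot": TCP orientation; "wrist_force": force on the tool from outside, world axes, zero at the start; "wrist_torque": the same for the moment, N m; "opening": finger opening in m; "grasp_force": force on a finger pad.
Only numpy, scipy, OpenCV 4.12 (cv2) and the standard library are available. Lean on these libraries where they do the work, as an engineer would, in place of code of your own. Each camera call takes 0.05 s, during which the arm holds its last target. There are 200 camera calls.

### The job

Lock the height setting of the table mirror: on the threaded post of its foot, run the upper (smaller, taller) nut down clockwise until it meets the spring washer on the lower nut, then tighten it firmly, to about 0.6 newton metres, so that the two nuts stay jammed. The lower nut is the height setting: do not press on it with the fingers or let it be dragged round. Then let go, leaving the things around it undisturbed.

Things in the scene. Friction and masses are not known exactly. Their poses are not given: they have to be found in the camera images.
- foot: round polished steel foot, 150 mm across, 13 mm thick at the middle, fixed to the table; origin at the centre of its underside on the table, z up along the threaded post. The post is 16 mm in diameter, stands at the centre and ends 108 mm above the table. Both nuts are on it.
- jam_nut: the upper nut: dark steel hexagon, 30 mm across flats (34.6 mm over corners), 24 mm tall; origin at its centre (12 mm above its lower face), z up. Its flats face along its own x axis and every 60 degrees from it. Right-hand thread, 16 mm per turn: clockwise from above it goes down 2.5 mm per radian. It starts 6.5 to 8.5 mm above the lower nut's face; it cannot come off the post.
- jam_top (a point): centre of the upper nut's upper face, 12 mm above its origin. The nut runs with about 0.06 N m of friction. From where it meets the washer the moment to turn it on rises by about 0.6 N m per radian: 0.6 is right, under 0.42 not locked, above 0.8 it drags the lower nut. It does not turn back when let go. At a standstill, after an overshoot, the moment can read less, even reversed: creep up to the reading.
- lower_nut: the lower nut: bright steel hexagon, 36 mm across flats (41.6 mm over corners), 12 mm tall, under the upper nut; origin at the centre of its upper face, z up. On that face lies a steel spring washer, 27 mm across, that stands up 1 to 5.5 mm (differs each time, not measured): the upper nut meets it first. The lower nut sits stiffly on the thread, its face 55 to 67 mm above the table.
- lower_dimple (a point): small dark drilled dimple on the upper face of the lower nut, 16.5 mm from the post's axis; it goes round with the lower nut
- mirror: the round mirror taken off the foot, lying flat on the table, 164 mm across, 18 mm high, with a stub 50 mm long; origin at the centre of its underside; leave alone
- tin: ribbed tin can 74 mm across, 110 mm tall, standing; origin at the centre of its underside; leave alone
- hub: black hub box 72 x 160 x 22 mm; origin at the centre of its underside; leave alone
- board: small red circuit board 45 x 90 mm; origin at the centre of its underside; leave alone
- orange_center (a point): an orange 74 mm across; its centre; leave alone
- washer: spare steel washer 32 mm across, 4 mm thick, on the table next to the foot; origin at the centre of its underside; leave alone
- dish: small glass bowl 90 mm across, 35 mm high; origin at the centre of its underside; leave alone
- spanner: small steel spanner 150 mm long lying on the table; leave alone

How it is judged:
By the outcome, as a careful person would: the job done as asked, in the order asked, and still so for the second after the job is handed in, with the robot touching nothing.
It also fails if it takes over 64 s, if anything falls off the work surface, if the arm or the gripper's body presses on something with over 40 N, if the wrist force passes 120 N, or if a joint passes its speed limit or range.

## Working session

There is one attempt and no reset: what is moved stays moved. The work goes in short steps, Python scripts to look and compute and a tool call to move; the robot and the scene stay as the last step left them, time stands still between calls to the robot, and variables do not carry over. Pictures are saved under pics/ and viewed, at most 10 in all, crops included, and the job is handed in when it is done.

Besides the shell and the picture viewer there is one more tool, called after "Emit:" as name(argument=value, ...), one argument or row to a line, values as JSON. send_rows: Moves the arm, as the interface text tells. Its arguments: {"type":"object","properties":{"deltas":{"type":"array"},"gripper":{"type":"number"},"squeeze":{"type":"number"}},"required":["deltas"]}

```bash
ls; mkdir -p pics
python3 - <<'E'
from workcell import *
import cv2
s=get_state();print(s)
for n in ("top","side"):
    c=camera(n);cv2.imwrite(f"pics/{n}0.png",c["img"]);print(n,c["mtx"],c["origin"],c["attitude"],[k for k in c])
E
```

```text
pics
{'clock': 0.0, 'qpos': array([ 1.31313164,  0.32181561, -0.07007986,  1.45163789,  0.02260471,
        1.37079286, -0.05692553]), 'joint_vel': array([-9.35442791e-04,  6.85782805e-04,  4.24948944e-04, -6.76917827e-05,
       -7.43519526e-04,  1.15847984e-03,  6.44419769e-04]), 'joint_torque': array([ 8.35619267e-04, -4.91290784e+01, -4.03892091e-01, -3.12521982e+01,
       -6.40306226e-02,  4.37714683e-02,  1.86629445e-04]), 'position': array([ 0.17428461, -0.62564292,  0.2214849 ]), 'tcp_rot': array([ 9.90781723e-01,  1.35464781e-01, -1.77093840e-04, -9.16453412e-04]), 'wrist_force': array([-0.6530602 , -0.26040676,  0.36050933]), 'wrist_torque': array([0.0800928 , 0.01067041, 0.02023835]), 'grasp_force': 0.0, 'opening': 0.08705906061577372}
top [[519.73282043   0.         318.60021897]
 [  0.         519.73282043 242.53444148]
 [  0.           0.           1.        ]] [0.38747068 0.02030176 1.26705541] [ 0.0546398  -0.07010368 -0.69727855  0.7112683 ] ['img', 'mtx', 'origin', 'attitude']
side [[503.56138816   0.         323.0299163 ]
 [  0.         503.56138816 232.46509652]
 [  0.           0.           1.        ]] [0.52035589 0.87199921 0.72426698] [-0.03375975  0.46022734  0.88600397 -0.04525527] ['img', 'mtx', 'origin', 'attitude']
```

View pics/top0.png

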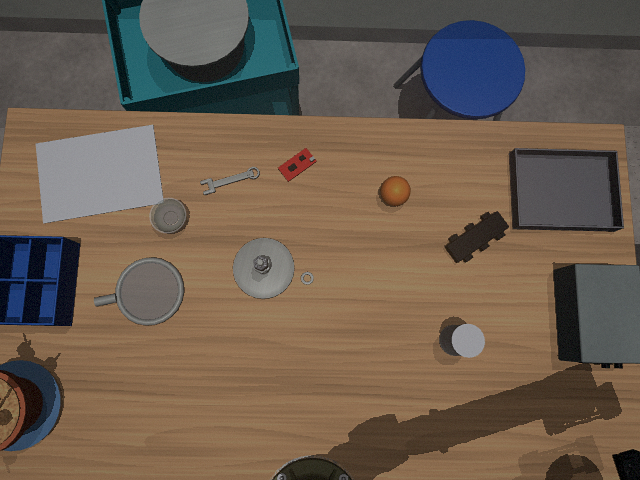

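View pics/side0.png

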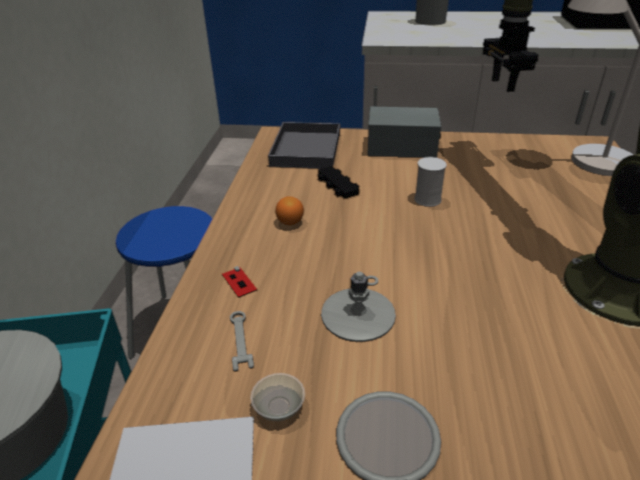

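The top view shows the foot at about (263,268) with the post and nuts at about (262,263), and the spare washer at (307,278). In the side view the nuts are at about (358,288). Nothing tall stands near them.

```bash
cat > h.py <<'E'
from workcell import *
import cv2, numpy as np
from scipy.spatial.transform import Rotation as R
def ray(c,uv):
    d=np.linalg.inv(c["mtx"])@[uv[0],uv[1],1]; return np.array(c["origin"]),R.from_quat(c["attitude"]).apply([d[0],-d[1],-d[2]])
def onz(c,uv,z):
    o,d=ray(c,uv); return o+d*(z-o[2])/d[2]
def proj(c,p):
    q=R.from_quat(c["attitude"]).inv().apply(np.array(p)-c["origin"]); v=c["mtx"]@[q[0],-q[1],-q[2]]; return v[:2]/v[2]
def st():
    s=get_state(); r=R.from_quat(s["tcp_rot"])
    print("t",round(s["clock"],2),"p",np.round(s["position"]*1e3,1),"euler",np.round(r.as_euler("ZYX",degrees=True),2),"q",np.round(s["qpos"],2),"F",np.round(s["wrist_force"],1),"M",np.round(s["wrist_torque"],3),"op",round(s["opening"]*1e3,1),"g",round(s["grasp_force"],1)); return s
E
python3 - <<'E'
from h import *
t=camera("top");s=camera("side")
print(onz(t,(263.5,268),0.005),onz(t,(262,263),.108),onz(s,(358.5,314),.005),onz(s,(359,274),.108))
a=cv2.resize(t["img"][223:313,215:325],None,fx=5,fy=5,interpolation=cv2.INTER_CUBIC)
b=cv2.resize(s["img"][255:345,310:410],None,fx=5,fy=5,interpolation=cv2.INTER_CUBIC)[:, :]
cv2.imwrite("pics/c1.png",cv2.resize(np.hstack([a,b]),(800,343)))
E
```

```text
[0.54700518 0.12792384 0.005     ] [0.54520887 0.12290942 0.108     ] [0.54426852 0.13269412 0.005     ] [0.54571001 0.13083653 0.108     ]
```

View pics/c1.png

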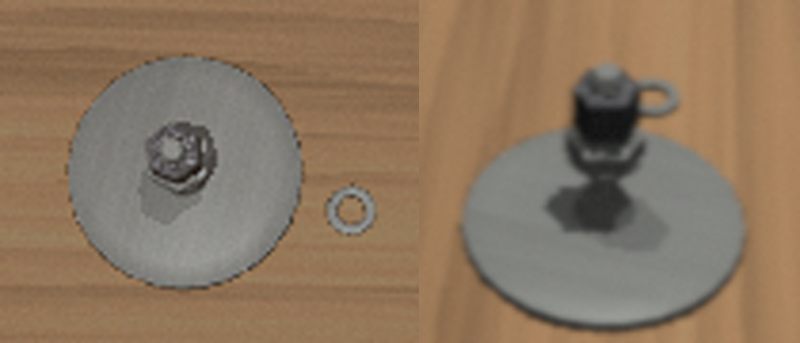

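Emit:
send_rows(
  deltas=[32,-21,-2,0,0,0,32,-21,-2,0,0,0,32,-21,-2,0,0,0,32,-21,-2,0,0,0,32,-21,-2,0,0,0,32,-21,-2,0,0,0,32,-21,-2,0,0,0,32,-21,-2,0,0,0,32,-21,-2,0,0,0,32,-21,-2,0,0,0,32,-21,-2,0,0,0,32,-21,-2,0,0,0,32,-21,-2,0,0,0],
)

```text
clock: 1.28
position: [0.5027, -0.25, 0.2487]
tcp_rot: [0.991, 0.135, -0.0, 0.0]
wrist_force: [1.8, -1.4, -0.3]
opening: 0.0868
grasp_force: 0.0
```

Emit:
send_rows(
  deltas=[14.6,-35.3,0,0,0,0,14.6,-35.3,0,0,0,0,14.6,-35.3,0,0,0,0,14.6,-35.3,0,0,0,0,14.6,-35.3,0,0,0,0,14.6,-35.3,0,0,0,0,14.6,-35.3,0,0,0,0,14.6,-35.3,0,0,0,0,0,0,0,0,0,0,0,0,0,0,0,0],
)

```text
clock: 2.12
position: [0.5383, 0.0551, 0.2486]
tcp_rot: [0.99, 0.139, 0.0, -0.0]
wrist_force: [-0.0, -0.6, -0.3]
opening: 0.0871
grasp_force: 0.0
```

Run:
```python
from h import *
s=st();c=camera("wrist");cv2.imwrite("pics/w0.png",c["img"])
r=R.from_quat(s["tcp_rot"])
print(c["mtx"],"cam in tool",r.inv().apply(c["origin"]-s["position"]),"axis",r.inv().apply(-R.from_quat(c["attitude"]).as_matrix()[:,2]),"camx",r.inv().apply(R.from_quat(c["attitude"]).as_matrix()[:,0]))
print("tool axes\n",r.as_matrix(),proj(c,(.546,.129,.09)))
```

```text
t 2.12 p [538.3  55.1 248.6] euler [ 1.5930e+01 -1.0000e-02 -1.7997e+02] q [ 0.47  0.12 -0.67  1.66  0.08  1.38 -1.5 ] F [-0.  -0.6 -0.3] M [-0.043  0.021  0.04 ] op 87.1 g 0.0
[[375.04078139   0.         321.22291033]
 [  0.         375.04078139 241.21455246]
 [  0.           0.           1.        ]] cam in tool [ 0.06845979  0.00032092 -0.16223703] axis [-2.52401935e-01  9.20554720e-04  9.67622042e-01] camx [-8.12654573e-05  9.99999524e-01 -9.72555192e-04]
tool axes
 [[ 9.61620582e-01  2.74382680e-01  1.59827309e-05]
 [ 2.74382635e-01 -9.61620454e-01  5.22261846e-04]
 [ 1.58668926e-04 -4.97832357e-04 -9.99999863e-01]] [239.97545862 192.68572461]
```

View pics/w0.png

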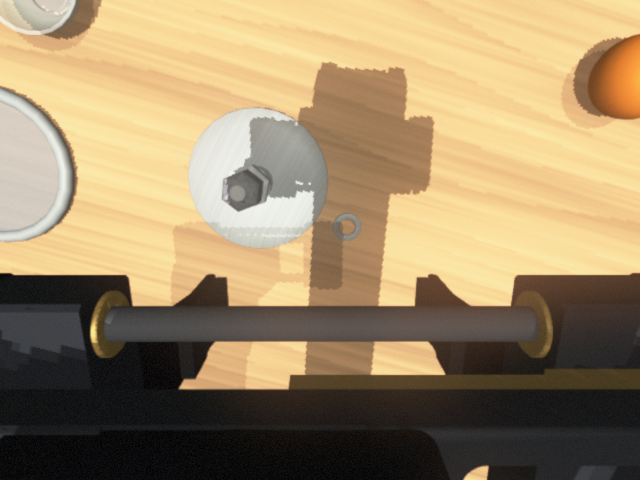

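The wrist view shows the nut and post at about (242,190), within 3 px of the predicted position. I'll wind the wrist back counterclockwise and take a closer look.

Emit:
send_rows(
  deltas=[28,-30,0,0,0,0,28,-30,0,0,0,0,28,-30,0,0,0,0,0,0,0,0,0,-7,0,0,0,0,0,-7,0,0,0,0,0,-7,0,0,0,0,0,-7,0,0,0,0,0,-7,0,0,0,0,0,-7,0,0,0,0,0,-7,0,0,0,0,0,-7,0,0,0,0,0,-7,0,0,0,0,0,-7,0,0,0,0,0,-7,0,0,0,0,0,-7,0,0,0,0,0,-7,0,0,0,0,0,-7,0,0,0,0,0,-7,0,0,0,0,0,-7],
)

```text
clock: 3.75
position: [0.596, 0.1581, 0.2479]
tcp_rot: [0.441, 0.898, -0.001, 0.0]
wrist_force: [0.1, 0.1, 0.8]
opening: 0.0867
grasp_force: 0.0
```

Emit:
send_rows(
  deltas=[0,0,0,0,0,-7,0,0,0,0,0,-7,0,0,0,0,0,-7,0,0,0,0,0,-7,0,0,0,0,0,-7,0,0,0,0,0,-7,0,0,0,0,0,-7,0,0,0,0,0,-7,0,0,0,0,0,-7,0,0,0,0,0,-7,0,0,0,0,0,-7,0,0,0,0,0,-7,0,0,30,0,0,0,0,0,30,0,0,0,0,0,28,0,0,0,0,0,0,0,0,0,0,0,0,0,0,0],
)

```text
clock: 5.17
position: [0.5951, 0.1585, 0.1591]
tcp_rot: [-0.271, 0.963, -0.0, -0.002]
wrist_force: [-0.5, 0.5, 1.2]
opening: 0.0869
grasp_force: 0.0
```

Run:
```python
from h import *
s=st();c=camera("wrist")
u=proj(c,(.546,.129,.09)); print(u)
x0,y0=int(u[0])-80,int(u[1])-75; print(x0,y0)
g=c["img"][max(y0,0):y0+150,x0:x0+200]
cv2.imwrite("pics/w1.png",cv2.resize(g,None,fx=4,fy=4,interpolation=cv2.INTER_CUBIC))
np.save("w1.npy",np.array([c["mtx"],c["origin"],c["attitude"]],dtype=object),allow_pickle=True)
```

```text
t 5.17 p [595.1 158.5 159.1] euler [-148.59   -0.21  180.  ] q [ 0.6   0.62 -1.26  1.59  0.59  1.38  1.4 ] F [-0.5  0.5  1.2] M [ 0.139 -0.108  0.   ] op 86.9 g 0.0
[322.61613942 164.12884943]
242 89
```

View pics/w1.png

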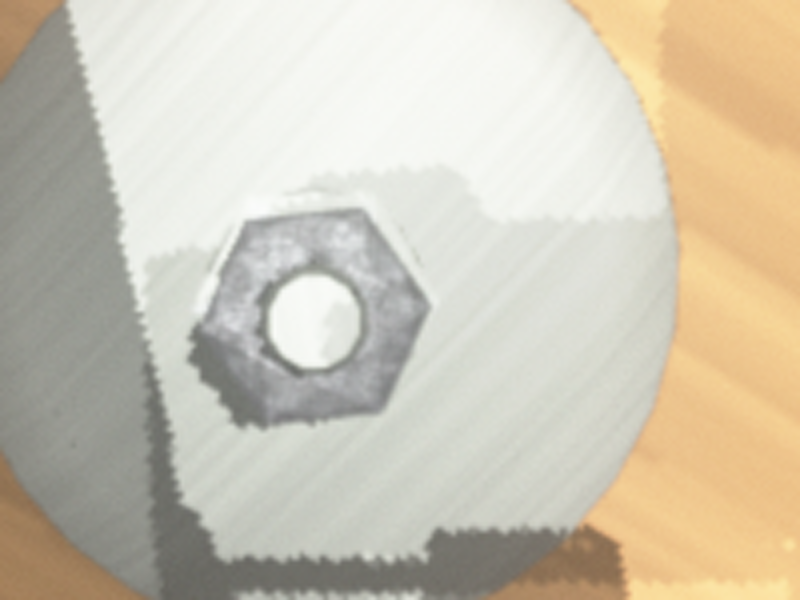

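The hexagon's top-face corners are clear in the crop: (247,219), (365,209), (430,303), (383,409), (265,424) and (203,327). The post top is centred at (313,321). Next I'll fit the nut's pose to these.

Run:
```python
from h import *
from scipy.optimize import least_squares
m=np.load("w1.npy",allow_pickle=True);c=dict(mtx=m[0].astype(float) if hasattr(m[0],'astype') else m[0],origin=m[1],attitude=m[2])
px=np.array([(247,219),(365,209),(430,303),(383,409),(265,424),(203,327)])/4+[242,89]
s=st()
best=None
for dirn in (1,-1):
  for a0 in range(0,360,60):
    def pts(v): 
        a=v[3]+dirn*np.arange(6)*np.pi/3
        return np.c_[v[0]+.01732*np.cos(a),v[1]+.01732*np.sin(a),np.full(6,v[2])]
    f=lambda v:(np.array([proj(c,p) for p in pts(v)])-px).ravel()
    q=least_squares(f,[.546,.129,.09,np.radians(a0)],x_scale=[.01,.01,.01,.1])
    if best is None or q.cost<best[0].cost: best=(q,dirn)
q=best[0];print(q.x,np.degrees(q.x[3])%60,q.cost,q.fun.round(1))
print("post top",onz(c,(313/4+242,321/4+89),.108))
yaw=-148.59
flat=(np.degrees(q.x[3])+30)%60
r=R.from_quat(s["tcp_rot"]);y=r.as_matrix()[:,1];ya=np.degrees(np.arctan2(y[1],y[0]))
print("flat dir",flat,"tool y dir",ya,"world ccw turn needed",(flat-ya+30)%60-30)
print("shift in tool mm",r.inv().apply(np.r_[q.x[:2],s["position"][2]]-s["position"])*1e3)
```

```text
t 5.22 p [596.  159.7 161. ] euler [-1.4855e+02 -2.0000e-02 -1.7998e+02] q [ 0.6   0.61 -1.26  1.59  0.59  1.38  1.4 ] F [-0.1  0.7  0.4] M [ 0.128 -0.102  0.03 ] op 86.9 g 0.0
[ 0.54840859  0.12924213  0.09277288 -1.97280172] 6.966787435977892 1.1261605154609342 [ 0.1  0.1 -0.2 -0.4  0.2  0.5 -0.3  0.3  0.9 -0.7 -0.6  0.2]
post top [0.54833944 0.12882642 0.108     ]
flat dir 36.96678743597789 tool y dir 121.44734734682419 world ccw turn needed -24.480559910846296
shift in tool mm [ 5.65064844e+01 -1.18334556e+00  2.15652685e-02]
```

Emit:
send_rows(
  deltas=[28.2,-0.6,0,0,0,0,28.2,-0.6,0,0,0,0,0,0,6,0,0,-7.1,0,0,6,0,0,-7.1,0,0,6,0,0,-7.1,0,0,6,0,0,-7.1,0,0,6,0,0,-7.1,0,0,0,0,0,0,0,0,0,0,0,0,0,0,0,0,0,0],
)

```text
clock: 6.05
position: [0.5489, 0.1308, 0.132]
tcp_rot: [-0.551, 0.834, -0.001, 0.001]
wrist_force: [0.5, -0.1, 0.1]
opening: 0.0872
grasp_force: 0.0
```

Run:
```python
from h import *
s=st();c=camera("wrist")
u=proj(c,(.5483,.129,.093)); print(u)
x0,y0=int(u[0])-70,max(int(u[1])-80,0); print(x0,y0)
cv2.imwrite("pics/w2.png",cv2.resize(c["img"][y0:y0+120,x0:x0+140],None,fx=5,fy=5,interpolation=cv2.INTER_CUBIC))
np.save("w2.npy",np.array([c["mtx"],c["origin"],c["attitude"]],dtype=object),allow_pickle=True)
```

```text
t 6.05 p [548.9 130.8 132. ] euler [-1.1312e+02  5.0000e-02 -1.7989e+02] q [ 0.77  0.57 -1.35  1.75  0.58  1.3   2.02] F [ 0.5 -0.1  0.1] M [ 0.185 -0.072 -0.018] op 87.2 g 0.0
[321.07890669 266.89779336]
251 186
```

View pics/w2.png

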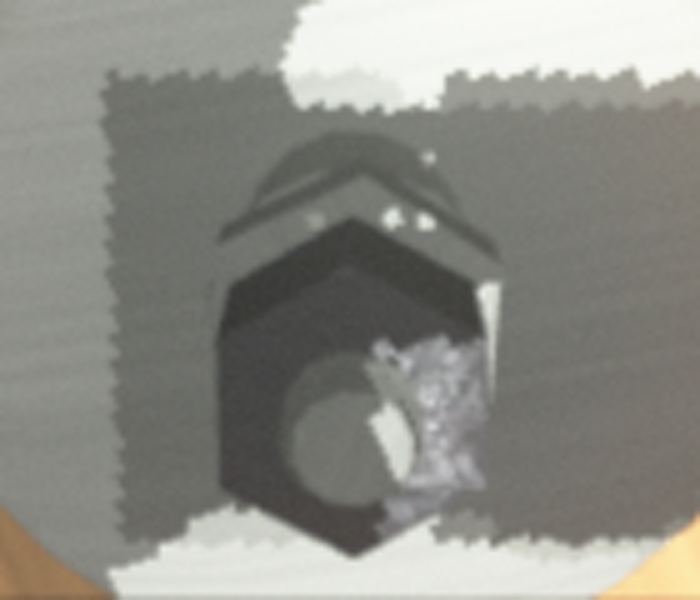

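The nut is aligned, with its flats at crop x≈220 and x≈487. The top-face corners are (347,266), (222,335), (222,487) and (352,555). The bottom corners are (350,217), (230,290) and (475,290), and the lower nut shows behind. I'll fit the two views jointly for height.

Run:
```python
from h import *
from scipy.optimize import least_squares
L=lambda f:(lambda m:dict(mtx=np.array(m[0],float),origin=np.array(m[1],float),attitude=np.array(m[2],float)))(np.load(f,allow_pickle=True))
c1,c2=L("w1.npy"),L("w2.npy")
p1=np.array([(247,219),(365,209),(430,303),(383,409),(265,424),(203,327)])/4+[242,89]
p2=np.array([(347,266),(222,335),(222,487),(352,555),(350,217),(230,290),(475,290)])/5+[251,186]
def model(v):
    def C(k,dz=0): 
        a=v[3]+k*np.pi/3; return (v[0]+.01732*np.cos(a),v[1]+.01732*np.sin(a),v[2]-dz)
    return C
s=st();r=R.from_quat(s["tcp_rot"]).as_matrix()
xa=np.arctan2(r[1,0],r[0,0])   # tool x dir = image up => front corner
def f(v,use=(1,1)):
    C=model(v); A=[proj(c1,C(k))for k in range(6)]; A=np.array(A)
    # match p1 by nearest
    d=np.linalg.norm(A[:,None]-p1[None],axis=2); i=d.argmin(0)
    e1=(A[i]-p1).ravel()
    # image right = tool +y ; ccw from front seen from above
    B=np.array([proj(c2,C(k,dz)) for k,dz in ((0,0),(1,0),(2,0),(3,0),(0,.024),(1,.024),(-1,.024))])
    e2=(B-p2).ravel()
    return np.r_[e1*use[0],e2*use[1]]
for u in ((1,1),(0,1)):
    q=least_squares(f,[.5483,.129,.093,xa],args=(u,),x_scale=[.01,.01,.01,.1]);print(u,q.x,"corner-vs-toolx deg",np.degrees(q.x[3]-xa),q.cost);print(q.fun[12:].round(1))
print("tool shift",R.from_quat(s["tcp_rot"]).inv().apply(np.r_[.5483,.129,q.x[2]]-s["position"])*1e3)
for p in ((362,165),(218,240),(497,250)):
  for z in (.056,.060,.064): w=onz(c2,np.array(p)/5+[251,186],z);print(p,z,np.linalg.norm(w[:2]-q.x[:2]).round(4))
```

```text
t 6.1 p [548.7 130.8 131.8] euler [-1.1308e+02  4.0000e-02 -1.7990e+02] q [ 0.77  0.57 -1.35  1.75  0.58  1.3   2.02] F [-0.4 -0.7 -0.2] M [ 0.094 -0.098  0.025] op 86.6 g 0.0
(1, 1) [ 0.54828406  0.12935655  0.09532718 -1.97219389] corner-vs-toolx deg 0.08248424284727858 5.5248306081705385
[ 0.9 -0.4 -1.2  1.  -0.6 -0.1  0.   0.6  0.4 -0.4  0.  -1.2 -0.2 -1.3]
(0, 1) [ 0.54884654  0.1305609   0.09149156 -1.97257508] corner-vs-toolx deg 0.06064353005765013 2.5251404867408773
[ 0.8  0.2 -0.7  1.3 -0.1 -0.3 -0.1  0.1  0.4  0.3  0.4 -0.8 -0.7 -0.8]
tool shift [ 1.84540433 -0.24657266 40.31105863]
(362, 165) 0.056 0.0218
(362, 165) 0.06 0.0226
(362, 165) 0.064 0.0234
(218, 240) 0.056 0.0211
(218, 240) 0.06 0.0214
(218, 240) 0.064 0.0218
(497, 250) 0.056 0.0216
(497, 250) 0.06 0.0219
(497, 250) 0.064 0.0222
```

The nut top is at z≈93 mm, so its bottom is at about 69 and the lower face at about 61.5. I'll put the TCP at z≈73.5, which is 4 mm above the nut's bottom, and close gently.

Emit:
send_rows(
  deltas=[1,0,15,0,0,0,0,0,15,0,0,0,0,0,15,0,0,0,0,0,13,0,0,0,0,0,0,0,0,0,0,0,0,0,0,0],
  gripper=50,
)

```text
clock: 6.6
position: [0.5466, 0.1296, 0.0712]
tcp_rot: [-0.553, 0.833, 0.001, -0.001]
wrist_force: [0.3, -0.0, 0.9]
opening: 0.0558
grasp_force: 0.0
```

Emit:
send_rows(
  deltas=[0,0,0,0,0,0,0,0,0,0,0,0,0,0,0,0,0,0,0,0,0,0,0,0,0,0,0,0,0,0,0,0,0,0,0,0,0,0,0,0,0,0,0,0,0,0,0,0],
  gripper=20,
  squeeze=15,
)

```text
clock: 7.27
position: [0.5485, 0.1296, 0.073]
tcp_rot: [-0.552, 0.834, -0.001, 0.001]
wrist_force: [2.6, -0.6, 0.6]
opening: 0.0297
grasp_force: 15.0
```

Run:
```python
from h import *
s=st();r=R.from_quat(s["tcp_rot"]);print(r.inv().apply(s["wrist_force"]),r.inv().apply(s["wrist_torque"]))
```

```text
t 7.27 p [548.5 129.6  73. ] euler [-1.1295e+02  4.0000e-02 -1.7990e+02] q [ 0.72  0.62 -1.28  1.81  0.64  1.21  1.98] F [ 2.6 -0.6  0.6] M [-0.029 -0.663  0.038] op 29.7 g 15.0
[-0.49667419 -2.64834294 -0.60237627] [ 0.62229598 -0.23159486 -0.0377687 ]
```

Emit:
send_rows(
  deltas=[0,0,0,0,0,0,0,0,0,0,0,0,0,0,0,0,0,0,0,0,0.22,0,0,5,0,0,0.22,0,0,5,0,0,0.22,0,0,5,0,0,0.22,0,0,5],
  squeeze=60,
)

```text
clock: 7.85
position: [0.5485, 0.1295, 0.0721]
tcp_rot: [-0.397, 0.918, -0.0, 0.001]
wrist_force: [4.2, -1.7, 2.5]
opening: 0.0295
grasp_force: 60.0
```

Run:
```python
from h import *
st()
```

```text
t 7.85 p [548.5 129.5  72.1] euler [-1.3318e+02  8.0000e-02 -1.7992e+02] q [ 0.69  0.57 -1.21  1.81  0.58  1.17  1.68] F [ 4.2 -1.7  2.5] M [-0.079 -1.008  0.155] op 29.5 g 60.0
```

Emit:
send_rows(
  deltas=[0,0,0.22,0,0,5,0,0,0.22,0,0,5,0,0,0.22,0,0,5,0,0,0.22,0,0,5],
)

```text
clock: 8.18
position: [0.5487, 0.1294, 0.0713]
tcp_rot: [-0.232, 0.973, -0.0, 0.001]
wrist_force: [3.3, -0.6, 2.1]
opening: 0.0299
grasp_force: 60.0
```

```bash
python3 -c "
from h import *
st()"
```

```text
t 8.18 p [548.7 129.4  71.3] euler [-1.5318e+02  1.1000e-01 -1.7993e+02] q [ 0.64  0.52 -1.14  1.81  0.52  1.15  1.37] F [ 3.3 -0.6  2.1] M [-0.113 -1.091  0.127] op 29.9 g 60.0
```

Emit:
send_rows(
  deltas=[0,0,0.22,0,0,5,0,0,0.22,0,0,5,0,0,0.22,0,0,5,0,0,0.22,0,0,5],
)

```text
clock: 8.52
position: [0.5487, 0.1293, 0.0703]
tcp_rot: [-0.059, 0.998, -0.0, 0.001]
wrist_force: [4.9, -0.7, 2.3]
opening: 0.0297
grasp_force: 60.0
```

```bash
python3 -c "
from h import *
st()"
```

```text
t 8.52 p [548.7 129.3  70.3] euler [-1.7318e+02  1.3000e-01 -1.7997e+02] q [ 0.6   0.48 -1.07  1.82  0.47  1.12  1.06] F [ 4.9 -0.7  2.3] M [-0.22  -1.113  0.181] op 29.7 g 60.0
```

Emit:
send_rows(
  deltas=[0,0,0.22,0,0,5,0,0,0.22,0,0,5,0,0,0.22,0,0,5,0,0,0.22,0,0,5],
)

```text
clock: 8.85
position: [0.5487, 0.1292, 0.0695]
tcp_rot: [0.115, 0.993, -0.0, 0.001]
wrist_force: [4.7, 0.1, 2.1]
opening: 0.0296
grasp_force: 60.0
```

```bash
python3 -c "
from h import *
st()"
```

```text
t 8.85 p [548.7 129.2  69.5] euler [1.6681e+02 1.3000e-01 1.7999e+02] q [ 0.55  0.45 -1.    1.82  0.42  1.11  0.74] F [4.7 0.1 2.1] M [-0.283 -1.087  0.137] op 29.6 g 60.0
```

Emit:
send_rows(
  deltas=[0,0,0.22,0,0,5,0,0,0.22,0,0,5,0,0,0.22,0,0,5],
)

```text
clock: 9.1
position: [0.5487, 0.1291, 0.0688]
tcp_rot: [0.244, 0.97, 0.0, 0.001]
wrist_force: [3.9, -1.3, 2.8]
opening: 0.0296
grasp_force: 60.0
```

```bash
python3 -c "
from h import *
st()"
```

```text
t 9.1 p [548.7 129.1  68.8] euler [1.5181e+02 1.3000e-01 1.7996e+02] q [ 0.51  0.42 -0.94  1.82  0.39  1.09  0.51] F [ 3.9 -1.3  2.8] M [-0.369 -1.066  0.156] op 29.6 g 60.0
```

Emit:
send_rows(
  deltas=[0,0,0.22,0,0,5,0,0,0.22,0,0,5,0,0,0.22,0,0,5],
)

```text
clock: 9.35
position: [0.5486, 0.1291, 0.0681]
tcp_rot: [0.368, 0.93, 0.0, 0.001]
wrist_force: [3.5, -1.7, 2.0]
opening: 0.0294
grasp_force: 60.0
```

```bash
python3 -c "
from h import *
st()"
```

```text
t 9.35 p [548.6 129.1  68.1] euler [1.3680e+02 1.1000e-01 1.7994e+02] q [ 0.47  0.4  -0.89  1.82  0.36  1.08  0.27] F [ 3.5 -1.7  2. ] M [-0.383 -1.132  0.142] op 29.4 g 60.0
```

Emit:
send_rows(
  deltas=[0,0,0.22,0,0,5,0,0,0.22,0,0,5,0,0,0.22,0,0,5],
)

```text
clock: 9.6
position: [0.5486, 0.129, 0.0679]
tcp_rot: [0.486, 0.874, 0.0, 0.001]
wrist_force: [2.8, -2.6, 6.0]
opening: 0.0296
grasp_force: 60.0
```

```bash
python3 -c "
from h import *
st()"
```

```text
t 9.6 p [548.6 129.   67.9] euler [1.2182e+02 1.1000e-01 1.7994e+02] q [ 0.43  0.39 -0.84  1.82  0.33  1.08  0.03] F [ 2.8 -2.6  6. ] M [-0.578 -0.729  0.343] op 29.6 g 60.0
```

Emit:
send_rows(
  deltas=[0,0,0,0,0,3,0,0,0,0,0,3],
)

```text
clock: 9.77
position: [0.5486, 0.129, 0.0679]
tcp_rot: [0.53, 0.848, 0.0, 0.001]
wrist_force: [2.0, -2.2, 5.9]
opening: 0.0297
grasp_force: 60.0
```

```bash
python3 -c "
from h import *
st()"
```

```text
t 9.77 p [548.6 129.   67.9] euler [1.1592e+02 1.1000e-01 1.7993e+02] q [ 0.42  0.38 -0.82  1.82  0.32  1.07 -0.07] F [ 2.  -2.2  5.9] M [-0.498 -0.74   0.357] op 29.7 g 60.0
```

Emit:
send_rows(
  deltas=[0,0,0,0,0,0,0,0,0,0,0,0,0,0,0,0,0,0],
)

```text
clock: 10.02
position: [0.5486, 0.129, 0.0679]
tcp_rot: [0.53, 0.848, 0.0, 0.001]
wrist_force: [2.2, -2.7, 4.8]
opening: 0.0292
grasp_force: 60.0
```

```bash
python3 -c "
from h import *
st()
c=camera('side');cv2.imwrite('pics/s2.png',cv2.resize(c['img'][225:325,300:420],None,fx=6,fy=6,interpolation=cv2.INTER_CUBIC))"
```

```text
t 10.02 p [548.6 129.   67.9] euler [1.1602e+02 9.0000e-02 1.7992e+02] q [ 0.42  0.38 -0.82  1.82  0.32  1.07 -0.07] F [ 2.2 -2.7  4.8] M [-0.529 -0.746  0.026] op 29.2 g 60.0
```

View pics/s2.png

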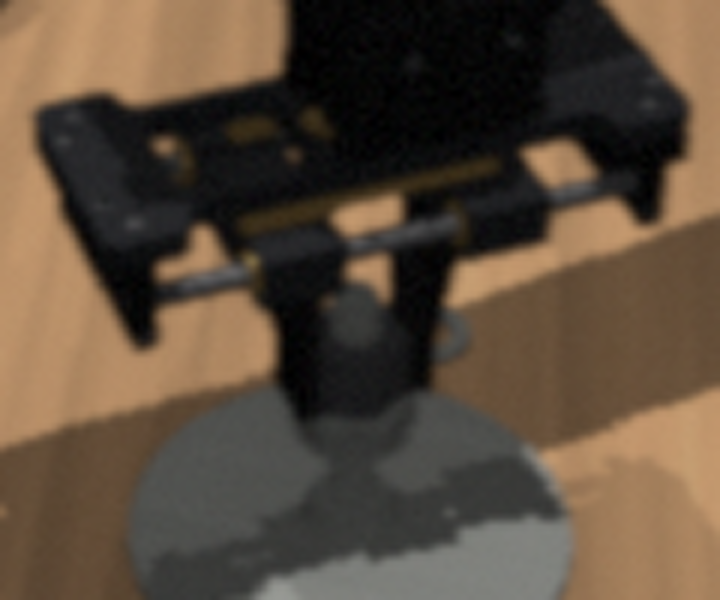

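The left fingertip (crop ≈(305,415)) is level with the nut's foot, and the pads look square on the flats. The z check leaves the fingertips at least 3 mm above the lower nut. Torque began to rise at about 110° of turn, so I'll creep on from here.

Emit:
send_rows(
  deltas=[0,0,0.06,0,0,3,0,0,0.06,0,0,3,0,0,0.06,0,0,3],
)

```text
clock: 10.32
position: [0.5485, 0.1289, 0.0678]
tcp_rot: [0.595, 0.804, 0.0, 0.001]
wrist_force: [1.6, -3.2, 7.2]
opening: 0.0296
grasp_force: 60.0
```

```bash
python3 -c "
from h import *
st()"
```

```text
t 10.32 p [548.5 128.9  67.8] euler [1.0694e+02 1.0000e-01 1.7992e+02] q [ 0.4   0.37 -0.79  1.82  0.3   1.07 -0.21] F [ 1.6 -3.2  7.2] M [-0.566 -0.613  0.439] op 29.6 g 60.0
```

Emit:
send_rows(
  deltas=[0,0,0.06,0,0,3,0,0,0.06,0,0,3,0,0,0.06,0,0,3],
)

```text
clock: 10.57
position: [0.5485, 0.1289, 0.0677]
tcp_rot: [0.656, 0.754, 0.0, 0.001]
wrist_force: [1.8, -3.6, 8.4]
opening: 0.0292
grasp_force: 60.0
```

```bash
python3 -c "
from h import *
st()"
```

```text
t 10.57 p [548.5 128.9  67.7] euler [9.7960e+01 9.0000e-02 1.7991e+02] q [ 0.37  0.36 -0.76  1.82  0.29  1.07 -0.36] F [ 1.8 -3.6  8.4] M [-0.701 -0.545  0.469] op 29.2 g 60.0
```

Emit:
send_rows(
  deltas=[0,0,0,0,0,3,0,0,0,0,0,3,0,0,0,0,0,3],
)

```text
clock: 10.82
position: [0.5484, 0.1289, 0.0676]
tcp_rot: [0.713, 0.701, 0.0, 0.001]
wrist_force: [2.5, -2.5, 6.9]
opening: 0.0296
grasp_force: 60.0
```

```bash
python3 -c "
from h import *
st()"
```

```text
t 10.82 p [548.4 128.9  67.6] euler [8.897e+01 8.000e-02 1.799e+02] q [ 0.35  0.36 -0.74  1.82  0.27  1.06 -0.51] F [ 2.5 -2.5  6.9] M [-0.593 -0.609  0.577] op 29.6 g 60.0
```

Emit:
send_rows(
  deltas=[0,0,0,0,0,1,0,0,0,0,0,1,0,0,0,0,0,1],
)

```text
clock: 11.07
position: [0.5484, 0.1289, 0.0676]
tcp_rot: [0.731, 0.682, 0.0, 0.001]
wrist_force: [1.9, -3.1, 7.0]
opening: 0.0298
grasp_force: 60.0
```

```bash
python3 -c "
from h import *
st()"
```

```text
t 11.07 p [548.4 128.9  67.6] euler [8.605e+01 7.000e-02 1.799e+02] q [ 0.34  0.35 -0.73  1.83  0.27  1.06 -0.55] F [ 1.9 -3.1  7. ] M [-0.642 -0.544  0.543] op 29.8 g 60.0
```

Emit:
send_rows(
  deltas=[0,0,0,0,0,1,0,0,0,0,0,1],
)

```text
clock: 11.23
position: [0.5484, 0.1289, 0.0676]
tcp_rot: [0.743, 0.67, 0.0, 0.001]
wrist_force: [3.5, -3.5, 7.1]
opening: 0.0292
grasp_force: 60.0
```

```bash
python3 -c "
from h import *
st()"
```

```text
t 11.23 p [548.4 128.9  67.6] euler [8.4060e+01 7.0000e-02 1.7989e+02] q [ 0.34  0.35 -0.72  1.83  0.27  1.06 -0.59] F [ 3.5 -3.5  7.1] M [-0.602 -0.6    0.353] op 29.2 g 60.0
```

Emit:
send_rows(
  deltas=[0,0,0,0,0,1,0,0,0,0,0,1],
)

```text
clock: 11.4
position: [0.5484, 0.1289, 0.0675]
tcp_rot: [0.754, 0.656, 0.0, 0.001]
wrist_force: [2.1, -2.6, 5.1]
opening: 0.0297
grasp_force: 60.0
```

```bash
python3 -c "
from h import *
st()"
```

```text
t 11.4 p [548.4 128.9  67.5] euler [8.2060e+01 6.0000e-02 1.7989e+02] q [ 0.33  0.35 -0.72  1.83  0.26  1.06 -0.62] F [ 2.1 -2.6  5.1] M [-0.66  -0.576  0.578] op 29.7 g 60.0
```

Emit:
send_rows(
  deltas=[0,0,0,0,0,0.5,0,0,0,0,0,0.5,0,0,0,0,0,0.5,0,0,0,0,0,0.5],
)

```text
clock: 11.73
position: [0.5484, 0.1289, 0.0675]
tcp_rot: [0.766, 0.643, 0.0, 0.001]
wrist_force: [2.8, -3.3, 6.5]
opening: 0.0293
grasp_force: 60.0
```

```bash
python3 -c "
from h import *
st()"
```

```text
t 11.73 p [548.4 128.9  67.5] euler [8.0070e+01 6.0000e-02 1.7989e+02] q [ 0.33  0.35 -0.71  1.83  0.26  1.06 -0.65] F [ 2.8 -3.3  6.5] M [-0.677 -0.573  0.301] op 29.3 g 60.0
```

Emit:
send_rows(
  deltas=[0,0,0,0,0,0.5],
)

```text
clock: 11.82
position: [0.5484, 0.1289, 0.0675]
tcp_rot: [0.768, 0.64, 0.0, 0.001]
wrist_force: [3.0, -3.0, 5.6]
opening: 0.0296
grasp_force: 60.0
```

```bash
python3 -c "
from h import *
st()"
```

```text
t 11.82 p [548.4 128.9  67.5] euler [7.9570e+01 6.0000e-02 1.7989e+02] q [ 0.33  0.35 -0.71  1.83  0.26  1.06 -0.66] F [ 3.  -3.   5.6] M [-0.623 -0.553  0.51 ] op 29.6 g 60.0
```

Emit:
send_rows(
  deltas=[0,0,0,0,0,0.5],
)

```text
clock: 11.9
position: [0.5484, 0.1289, 0.0675]
tcp_rot: [0.771, 0.637, 0.0, 0.001]
wrist_force: [2.3, -2.9, 6.6]
opening: 0.0294
grasp_force: 60.0
```

```bash
python3 -c "
from h import *
st()"
```

```text
t 11.9 p [548.4 128.9  67.5] euler [7.9100e+01 6.0000e-02 1.7989e+02] q [ 0.33  0.35 -0.71  1.83  0.26  1.06 -0.67] F [ 2.3 -2.9  6.6] M [-0.674 -0.555  0.686] op 29.4 g 60.0
```

The moment peaks at about 0.65 N m net, and the angle past contact (about 56–60°) gives about 0.6. I'll stop here, let go and retreat.

Emit:
send_rows(
  deltas=[0,0,0,0,0,0,0,0,0,0,0,0,0,0,0,0,0,0,0,0,0,0,0,0,0,0,0,0,0,0,0,0,-10,0,0,0,0,0,-20,0,0,0,0,0,-20,0,0,0,0,0,-20,0,0,0,0,0,0,0,0,0,0,0,0,0,0,0],
  gripper=70,
)

```text
clock: 12.82
position: [0.5484, 0.13, 0.1383]
tcp_rot: [0.771, 0.637, 0.001, 0.001]
wrist_force: [-0.1, -0.2, -0.3]
opening: 0.0701
grasp_force: 0.0
```

Run:
```python
from h import *
s=st();c=camera("wrist")
u=proj(c,(.5484,.129,.08));x0,y0=int(u[0])-70,max(int(u[1])-80,0); print(x0,y0)
cv2.imwrite("pics/w3.png",cv2.resize(c["img"][y0:y0+120,x0:x0+140],None,fx=5,fy=5,interpolation=cv2.INTER_CUBIC))
```

```text
t 12.82 p [548.4 130.  138.3] euler [ 7.9070e+01 -4.0000e-02  1.7985e+02] q [ 0.36  0.27 -0.73  1.76  0.19  1.19 -0.62] F [-0.1 -0.2 -0.3] M [-0.046 -0.121 -0.003] op 70.1 g 0.0
251 179
```

View pics/w3.png

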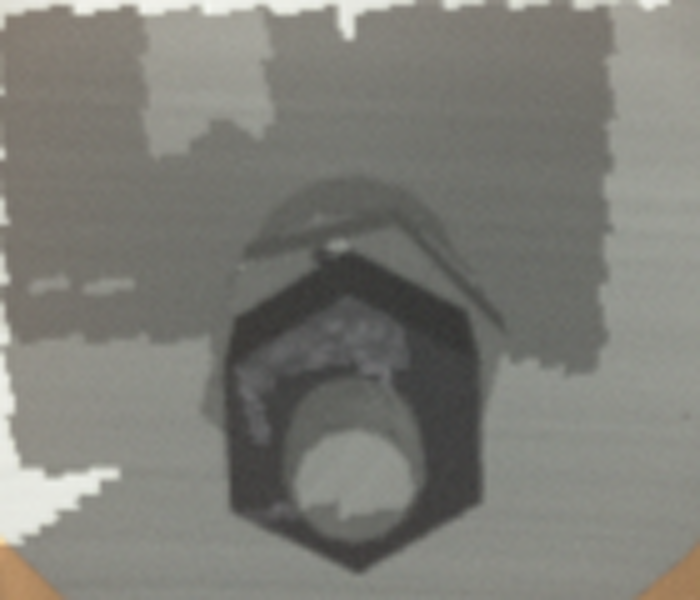

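The upper nut turned with the tool and now sits low on the washer. The lower nut's corners are at crop (390,215), (245,250) and (503,325). I'll check that its angle is unchanged from before.

Run:
```python
from h import *
m=np.load("w2.npy",allow_pickle=True);c2=dict(mtx=np.array(m[0],float),origin=np.array(m[1],float),attitude=np.array(m[2],float))
c3=camera("wrist")
for c,P,o in((c2,[(362,165),(218,240),(497,250)],(251,186)),(c3,[(390,215),(245,250),(503,325)],(251,179))):
  for p in P:
    d=onz(c,np.array(p)/5+o,.0615)[:2]-[.5485,.1295]; print(np.degrees(np.arctan2(d[1],d[0]))%60,np.linalg.norm(d))
```

```text
3.344274581740123 0.021808465544834062
1.6861676631886269 0.020834704971403172
6.816377154217861 0.021477023402921857
6.916613247922754 0.01934493191027458
4.9999707719301085 0.02052835678376534
1.431070191848718 0.019446686704346343
```

```bash
python3 -c "
from workcell import *
print(sign_off())"
```

```text
the job is handed in; nothing more can be done
None
```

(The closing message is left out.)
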